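# Hang the bamboo spoon, then cradle the rolling pin

### The job

Someone left the bamboo spoon lying in the rolling pin's cradle. Take it out and lay its handle across the two hooks of the low hook rail, roughly midway along and settled down in both bends; then lay the rolling pin in its cradle, a handle resting in each notch. Let each one come to rest on its support while you still hold it, then let go, and do not shift the jar, salt shaker, blender jug or colander.

Things in the scene. Friction and masses are not known exactly. Their poses are not given: they have to be found in the camera images.
- spoon_center (a point): Bamboo spoon, 60 g, at the start lying level in both cradle notches: straight round handle 16 mm in diameter. Point: on the handle's axis at the balance point, where to grip (52 mm above the board at the start). x axis along the handle to the bowl: handle from -150 to +95 mm, flat bowl (70 x 48 x 12 mm) from +92 to +162 mm. It may hang either way round.
- pin_center (a point): Small wooden rolling pin, 200 to 350 g, lying on the board: barrel 44 mm in diameter, 140 mm long; at each end a red handle 20 mm in diameter, 55 mm long; 250 mm in all. Point: its centre, 22 mm above the board at the start; x axis along the pin, both ends alike. It rolls if pushed.
- cradle: Wooden rolling-pin cradle, fixed: base 100 x 200 x 12 mm, two upright cheeks 90 mm wide (x), 14 mm thick, 68 mm tall, inner faces 160 mm apart (10 mm to spare at each end of the barrel), each with a 90 degree V notch, 54 mm wide at the top, bottom 41 mm above the board. Origin: middle of the underside; y axis along the pin's seat, z up.
- cradle_seat (a point): Where the centre of the seated rolling pin comes to be: on the cradle's middle, 55 mm above the board, half-way between the cheeks. y axis along the seated pin, x across it, z up. Between the cheeks only the 12 mm base lies below.
- rack: Low hook rail, fixed: plywood base 160 x 250 x 12 mm (x from -45 to +115 mm), steel bar along y at x = +80 mm, top 156 mm above the board, on posts at y = +-110 mm; from it two upturned hooks of 8 mm round bar reach towards -x at y = +-50 mm, open at the top. Origin: on the underside below the hooks' bends, midway between the hooks.
- rack_seat (a point): Where the axis of the seated spoon handle comes to be, midway between the two hooks, 120 mm above the board. y axis along the seated handle, x towards the rail bar, z up. The bends are V shaped; hook tips end 32 mm before the point (-x), tops 24 mm above it; behind it the hooks rise to the rail bar, 80 mm away, top 36 mm above the point.
- jar_center (a point): Glass jar with a steel screw lid, 68 mm in diameter, 95 mm tall, loose, stands beside one end of the rolling pin; its centre. Leave it alone.
- shaker_center (a point): White salt shaker with steel top, 44 mm in diameter, 71 mm tall, loose, stands on the pin's other side near its other end; its centre. Leave it alone.
- jug_center (a point): Stainless blender jug with black lid, 116 mm in diameter, 198 mm tall, its handle reaching 96 mm from the axis along x; loose; a point on its axis 100 mm up. Leave it alone.
- colander_center (a point): Orange colander, 170 mm in diameter, 75 mm tall, ears to 109 mm from the axis along y; loose; point on its axis 40 mm up. Leave it alone.
Things that resemble listed ones, but are neither listed nor needed, are in the scene too. What is shaped like the cradle but blue or purple is not meant.

How it is judged:
By the outcome, as a careful person would: the job done as asked, in the order asked, and still so for the second after the job is handed in, with the robot touching nothing.
It also fails if it takes over 72 s, if anything falls off the work surface, if the arm or the gripper's body presses on something with over 40 N, if the wrist force passes 120 N, or if a joint passes its speed limit or range.

### The arm

A 6-joint arm with a two-finger parallel gripper is mounted at the origin on the work surface. World frame = base frame: x ahead of the robot, y to its left, z up, the work surface at z = 0. Lengths are in m, angles in rad, forces in N, time in s.
With the tool pointing down it reaches from about 0.3 to 0.875 m from the base axis. Payload 6.4 kg.
Tool frame: the origin (TCP) lies at the very end of the fingers, on their centre line; the grasp point (between the pads) lies robot.grasp_offset behind it (robot.grasp_offset is the distance from the TCP to the grasp point, in m); z points along the fingers, y is the direction in which the jaws open and shut (so a half turn about z gives the same grasp; the last joint's range is limited). The gripper opens to 85 mm and grips with 20 to 120 N. Pads are 22 mm wide; open, the fingers measure 114 mm over their backs; the gripper's body (76 mm by 85 mm) begins 54 mm behind the grasp point. The pads swing forward as they close: fully open they stand 13 mm farther back than shut.
Start: joints at [-1.492, 0.181, 1.607, -0, 1.354, -0.206], TCP at [0.162, -0.552, 0.231] pointing down, gripper open.
Joint ranges: [-2.99, 2.99], [-0.89, 2.07], [0.3, 2.58], [-1.14, 4.28], [0, 2.63], [-3.12, 3.12]. Speed limits (rad/s): [2.57, 2.57, 3.01, 3.14, 3.14, 3.14].

### API

Orientations are given as a unit quaternion [w, x, y, z].
In Python, from plant import robot gives the robot as it stands. The module is installed in compiled form; this text tells all that it offers. Calls block until the motion is done:
- robot.move_ptp(position, orientation): joint-space move of the TCP to a pose.
- robot.move_straight(position, rot=None, rate=0.15, f_stop=None): straight line of the TCP; rot=None keeps the orientation; rate is the mean speed in m/s. With f_stop (N) it stops when the force on the tool has changed by that much, and returns True; else False.
- robot.move_joints(angles): joint-space move.
- robot.move_gripper(opening): opening from 0.0 (shut) to 1.0 (fully open); the grip force is fixed at half the most; returns when the fingers have stopped.
- robot.sleep(seconds).
- robot.inverse_kinematics(position, orientation): joint angles nearest the present ones, or None.
- robot.capture(name): name is "side" or "top" or "wrist"; returns the picture (400x640x3 uint8, red, green, blue); there is no depth.
- robot.camera_params(name): a dict with "fx", "fy", "cx", "cy" (pixels), "R" (3x3) and "t" (3): a world point X has camera coordinates R X + t; the wrist camera has in their place "mount" (4x4, takes a point from camera to tool coordinates, whose origin is the TCP and whose axes are the flange's). Camera axes: x right, y down, z forward; pixel columns grow to the right and rows downward; lengths in m; the calibration is good to about 2 mm. The wrist camera is an equidistant fisheye: a pixel r from the principal point sees the ray r / f radians off the axis. A picture is of the moment at which its call begins: read the wrist's pose just before it. camera_params takes no time and is no camera call.
A pose or a line that the arm cannot do raises robot.Unreachable and nothing moves.
- robot.close_job(): hands the job in, once; it reports no verdict.
Readings, each from a call of its own:
- robot.read_time_s(): time.
- robot.read_qpos(): joint angles.
- robot.read_qd(): joint speeds.
- robot.read_tau(): joint torques, N m.
- robot.read_tcp_pos(): TCP position.
- robot.read_tcp_rot(): TCP orientation.
- robot.read_force(): force on the tool from outside, world axes, zero at the start.
- robot.read_moment(): the same for the moment, N m.
- robot.read_gripper_width(): opening from 0.0 (shut) to 1.0 (fully open).
Only numpy, scipy, OpenCV 4.12 (cv2) and the standard library are available. Lean on these libraries where they do the work, as an engineer would, in place of code of your own. Each camera call takes 0.05 s, during which the arm holds its last target.

## Working session

There is one attempt and no reset: what is moved stays moved. The work goes in short steps, each a Python script; the robot and the scene stay as the last script left them, time stands still between calls to the robot, and variables do not carry over. Pictures are saved under pics/ and viewed, and the job is handed in when it is done.

```bash
ls; mkdir -p pics; cat > shot.py <<'E'
import cv2,sys
from plant import robot
E
python3 - <<'E'
from plant import robot
import cv2,numpy as np
np.set_printoptions(precision=4,suppress=True)
for n in ("top","side","wrist"):
    im=robot.capture(n); cv2.imwrite(f"pics/a_{n}.png",im[:,:,::-1])
    print(n,robot.camera_params(n))
print(robot.grasp_offset,robot.read_time_s(),robot.read_tcp_pos(),robot.read_tcp_rot(),robot.read_gripper_width())
E
```

```text
pics
top {'fx': 453.79850249278155, 'fy': 453.79850249278155, 'cx': 324.7859784436747, 'cy': 199.56568022580356, 'R': array([[-0.0074, -0.9999,  0.0132],
       [-0.9951,  0.0061, -0.0983],
       [ 0.0982, -0.0138, -0.9951]]), 't': array([-0.0154,  0.5617,  1.3817])}
side {'fx': 388.7520173619005, 'fy': 388.7520173619005, 'cx': 323.3182585752188, 'cy': 198.28691817831515, 'R': array([[-0.9976, -0.0685, -0.0017],
       [-0.0352,  0.5326, -0.8456],
       [ 0.0588, -0.8436, -0.5338]]), 't': array([0.5449, 0.1005, 1.0765])}
wrist {'fx': 309.70691628693146, 'fy': 309.70691628693146, 'cx': 320.7062567247598, 'cy': 200.63655490942162, 'mount': array([[-0.0003, -0.9527, -0.3038,  0.078 ],
       [ 1.    , -0.0002, -0.0002,  0.0005],
       [ 0.0002, -0.3038,  0.9527, -0.1425],
       [ 0.    ,  0.    ,  0.    ,  1.    ]])}
0.0187 0.15 [ 0.1615 -0.5514  0.2306] [-0.0007  0.9899  0.1419  0.    ] 0.9991652567992736
```

View pics/a_top.png

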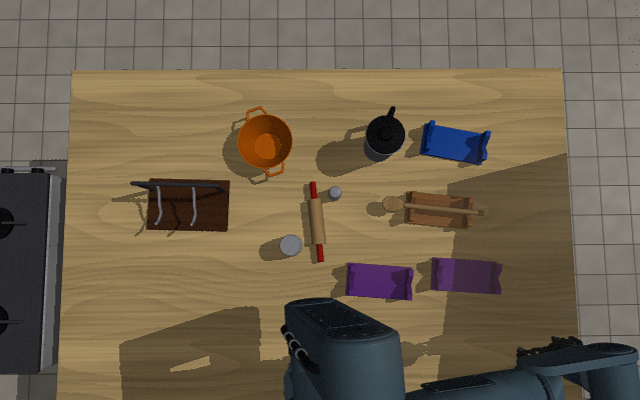

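View pics/a_side.png

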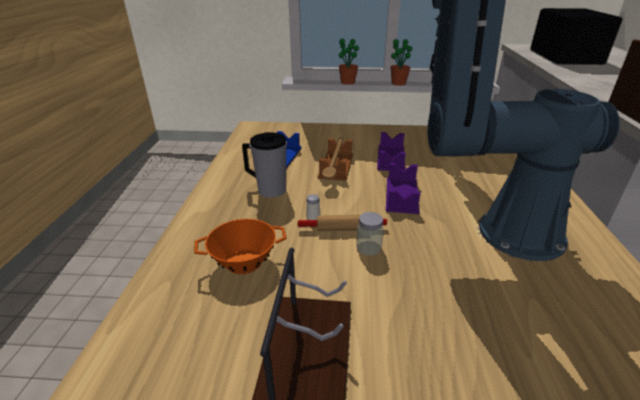

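View pics/a_wrist.png

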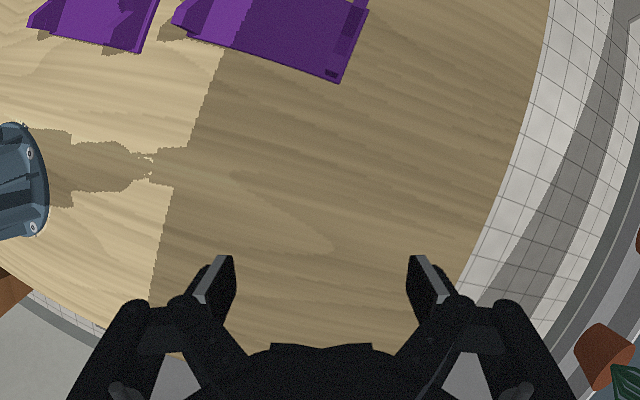

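The top view shows the rack at about (188,205), with its bar to the upper left and hooks reaching down in the image. The colander is at (265,140), the jug at (384,137), the pin at (316,221), the jar at (290,245) and the shaker at (335,193). The wooden cradle with the spoon is at (438,209), bowl at (392,204). Next I'll take enlarged crops to measure.

```bash
cat > h.py <<'E'
import numpy as np,cv2
from plant import robot
np.set_printoptions(precision=4,suppress=True)
def ray(n,u,v,P=None):
    """returns origin, dir in world. For wrist P=(tcp_pos,quat)"""
    c=robot.camera_params(n)
    x=(u-c['cx'])/c['fx'];y=(v-c['cy'])/c['fy']
    if n!='wrist':
        R=np.array(c['R']);t=np.array(c['t'])
        d=R.T@np.array([x,y,1.]);return -R.T@t,d/np.linalg.norm(d)
    from scipy.spatial.transform import Rotation as Ro
    r=np.hypot(x,y);d=np.array([np.sin(r)*x/r,np.sin(r)*y/r,np.cos(r)]) if r>0 else np.array([0,0,1.])
    M=np.array(c['mount']);p,q=P;Rw=Ro.from_quat([q[1],q[2],q[3],q[0]]).as_matrix()
    return p+Rw@M[:3,3],Rw@M[:3,:3]@d
def onz(n,u,v,z,P=None):
    o,d=ray(n,u,v,P);return o+d*(z-o[2])/d[2]
def proj(n,X,P=None):
    c=robot.camera_params(n);X=np.asarray(X,float)
    if n!='wrist':
        k=np.array(c['R'])@X+np.array(c['t']);return np.array([c['fx']*k[0]/k[2]+c['cx'],c['fy']*k[1]/k[2]+c['cy']])
    from scipy.spatial.transform import Rotation as Ro
    p,q=P;Rw=Ro.from_quat([q[1],q[2],q[3],q[0]]).as_matrix();M=np.array(c['mount'])
    k=M[:3,:3].T@(Rw.T@(X-p)-M[:3,3]);th=np.arctan2(np.hypot(k[0],k[1]),k[2]);a=np.arctan2(k[1],k[0])
    return np.array([c['cx']+c['fx']*th*np.cos(a),c['cy']+c['fy']*th*np.sin(a)])
def quat(yaw):
    """tool down, tool y axis (jaw) direction horizontal: tool x axis at angle yaw"""
    # R = [[c,s,0],[s,-c,0],[0,0,-1]]
    return np.array([0,np.cos(yaw/2),np.sin(yaw/2),0])
E
python3 - <<'E'
import cv2
a=cv2.imread('pics/a_top.png')
for n,(x,y,w,h,s) in dict(cr=(370,170,130,75,6),pin=(265,165,100,110,5),rack=(120,165,130,80,6)).items():
    cv2.imwrite(f'pics/a_top_{n}.png',cv2.resize(a[y:y+h,x:x+w],None,fx=s,fy=s,interpolation=cv2.INTER_CUBIC))
a=cv2.imread('pics/a_side.png')
cv2.imwrite('pics/a_side_rack.png',cv2.resize(a[240:400,240:370],None,fx=3.7,fy=3.7,interpolation=cv2.INTER_CUBIC))
E
```

```text
(no output)
```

View pics/a_top_cr.png

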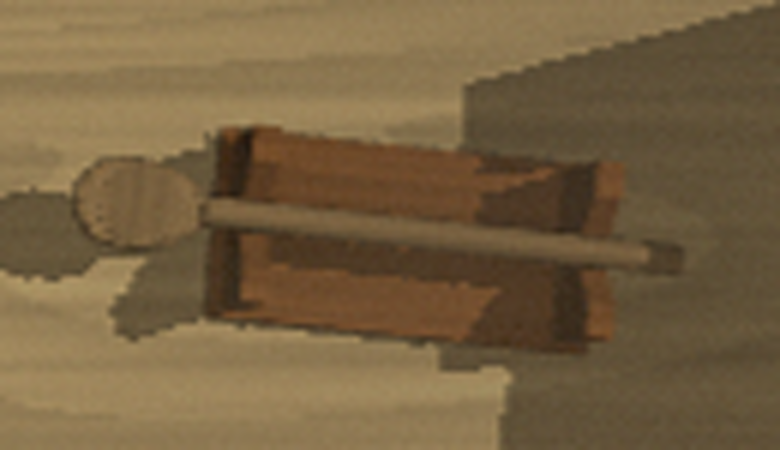

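View pics/a_top_pin.png

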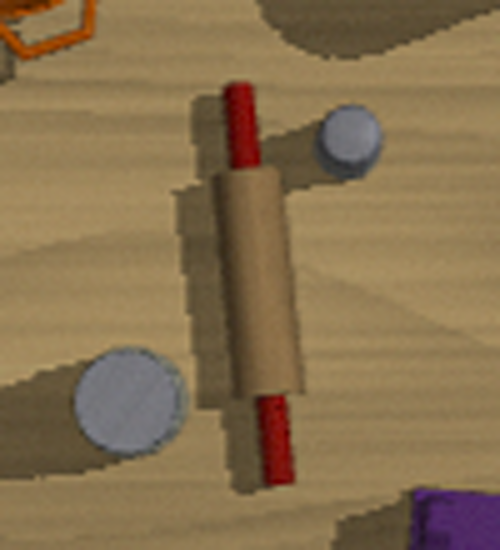

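View pics/a_top_rack.png

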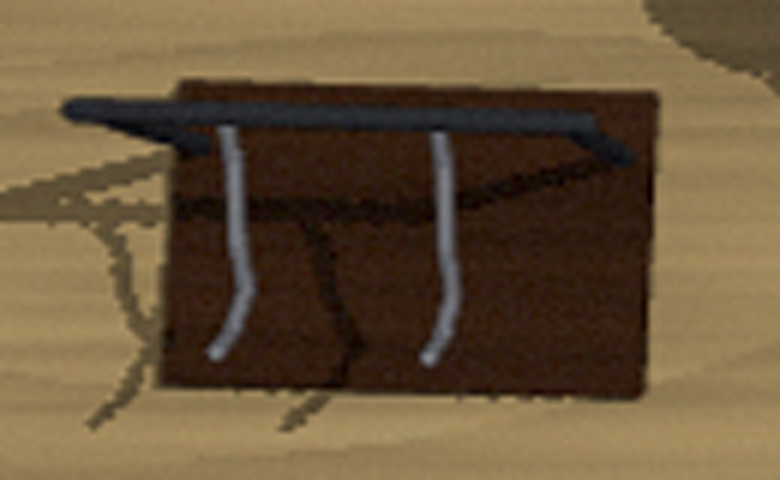

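View pics/a_side_rack.png

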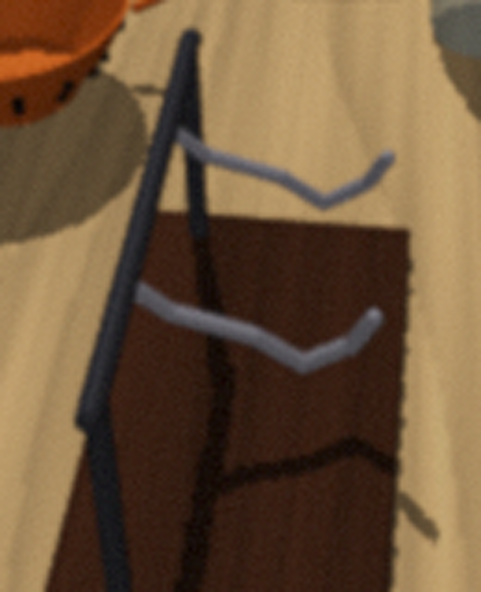

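```bash
python3 - <<'E'
from h import *
def T(off,s,pts,z):
    return np.array([onz('top',off[0]+(u+.5)/s-.5,off[1]+(v+.5)/s-.5,z) for u,v in pts])
rk=((120,165),6)
C=T(*rk,[(178,80),(658,92),(645,398),(160,385)],.012); print('rack base',C)
print(np.linalg.norm(np.diff(C,axis=0),axis=1))
yax=((C[0]-C[1])+(C[3]-C[2]));yax/=np.linalg.norm(yax);xax=(C[0]-C[3])+(C[1]-C[2]);xax/=np.linalg.norm(xax)
print('yax',yax,np.degrees(np.arctan2(yax[1],yax[0])),'xax',xax,np.degrees(np.arctan2(xax[1],xax[0])))
c=C.mean(0); x=np.array([yax[1],-yax[0],0]); print('origin',c-x*.035)
print('bends',T(*rk,[(249,288),(454,292)],.107));print('tips',T(*rk,[(215,355),(429,360)],.142))
print('bar ends',T(*rk,[(75,105),(600,120)],.151))
cr=((370,170),6)
print('spoon neck, tail axis', S:=T(*cr,[(205,211),(683,258)],.052), np.linalg.norm(S[0]-S[1]))
print('bowl tip',T(*cr,[(72,202)],.052))
print('cheek tops: left outer, right outer',K:=T(*cr,[(220,130),(206,318),(625,165),(612,340)],.068))
print('base-ish',T(*cr,[(222,128),(208,318)],.068))
pn=((265,165),5)
print('pin ends',p:=T(*pn,[(239,86),(280,484)],.022),p.mean(0),np.linalg.norm(p[0]-p[1]))
d=p[0]-p[1];print('ang',np.degrees(np.arctan2(d[1],d[0])))
print('jar',T(*pn,[(130,401)],.095),'shaker',T(*pn,[(351,140)],.071))
E
```

```text
rack base [[0.6348 0.5312 0.012 ]
 [0.6271 0.2806 0.012 ]
 [0.467  0.2852 0.012 ]
 [0.4754 0.5356 0.012 ]]
[0.2507 0.1602 0.2505]
yax [0.0323 0.9995 0.    ] 88.14799164042354 xax [ 0.9996 -0.0282  0.    ] -1.61864865501799
origin [0.5161 0.4093 0.012 ]
bends [[0.5186 0.4583 0.107 ]
 [0.516  0.3592 0.107 ]]
tips [[0.4846 0.4612 0.142 ]
 [0.4815 0.3608 0.142 ]]
bar ends [[0.6024 0.5271 0.151 ]
 [0.5939 0.2803 0.151 ]]
spoon neck, tail axis [[ 0.5418 -0.2601  0.052 ]
 [ 0.5162 -0.5037  0.052 ]] 0.24493342943016458
bowl tip [[ 0.5468 -0.1924  0.052 ]]
cheek tops: left outer, right outer [[ 0.5814 -0.2657  0.068 ]
 [ 0.4865 -0.2563  0.068 ]
 [ 0.5624 -0.4704  0.068 ]
 [ 0.4741 -0.4603  0.068 ]]
base-ish [[ 0.5824 -0.2667  0.068 ]
 [ 0.4865 -0.2573  0.068 ]]
pin ends [[ 0.6182  0.019   0.022 ]
 [ 0.371  -0.005   0.022 ]] [0.4946 0.007  0.022 ] 0.24838121377409061
ang 5.557503445062711
jar [[0.4226 0.0827 0.095 ]] shaker [[ 0.5782 -0.049   0.071 ]]
```

```bash
cat >> h.py <<'E'
def tri(*rays):
    A=np.zeros((3,3));b=np.zeros(3)
    for o,d in rays:
        M=np.eye(3)-np.outer(d,d);A+=M;b+=M@o
    X=np.linalg.solve(A,b);return X,[np.linalg.norm((np.eye(3)-np.outer(d,d))@(X-o)) for o,d in rays]
def sc(off,s,u,v): return off[0]+(u+.5)/s-.5,off[1]+(v+.5)/s-.5
E
python3 - <<'E'
from h import *
t=lambda u,v:ray('top',*sc((120,165),6,u,v)); s=lambda u,v:ray('side',*sc((240,240),3.7,u,v))
for n,a,b in [('bend+',(249,288),(302,362)),('bend-',(454,292),(324,201)),('tip+',(215,357),(378,315)),('tip-',(429,362),(390,156)),('bar+',(70,105),(90,415)),('bar-',(600,120),(190,38))]:
    print(n,*tri(t(*a),s(*b)))
for X in [(.517,.409,.12)]: print(proj('top',X),proj('side',X))
T=lambda pts,z:np.array([onz('top',*sc((370,170),6,u,v),z) for u,v in pts])
print('cradle base left',T([(220,130),(206,318)],.006))
print('jug',onz('top',384,132,.198),'colander',onz('top',265,142,.07))
# spoon from side
print(proj('side',(.5319,-.3545,.052)),proj('side',(.5162,-.5037,.052)))
E
```

```text
bend+ [0.5184 0.4589 0.1053] [np.float64(0.0003751168603196844), np.float64(0.00037511686031967394)]
bend- [0.5149 0.3594 0.1065] [np.float64(0.0011238906280809666), np.float64(0.0011238906280812676)]
tip+ [0.4837 0.4609 0.1428] [np.float64(7.650543076109853e-05), np.float64(7.650543076102186e-05)]
tip- [0.4806 0.3608 0.142 ] [np.float64(3.0006759294628596e-05), np.float64(3.0006759294758667e-05)]
bar+ [0.6005 0.5281 0.1538] [np.float64(0.0014855589872464908), np.float64(0.0014855589872464483)]
bar- [0.5937 0.2812 0.1464] [np.float64(0.0007721763238905318), np.float64(0.000772176323890492)]
[176.697  212.7133] [323.7897 308.9503]
cradle base left [[ 0.5886 -0.2778  0.006 ]
 [ 0.4894 -0.268   0.006 ]]
jug [ 0.7321 -0.1826  0.198 ] colander [0.7347 0.1621 0.07  ]
[334.1464 155.7171] [339.9379 138.8559]
```

Two-view residuals are under 1.5 mm, and the cradle centre agrees between its left base edge and its right cheek. I'll hover over the spoon and verify with the wrist camera.

```bash
python3 - <<'E'
from h import *
yaw=np.arctan2(.2436,.0256); q=quat(yaw)
robot.move_ptp([.5319,-.3545,.16],q)
P=(robot.read_tcp_pos(),robot.read_tcp_rot())
im=robot.capture('wrist')[:,:,::-1].copy(); cv2.imwrite('pics/b_w.png',im)
print(P,robot.read_time_s(),robot.read_qpos())
for X in [(.5319,-.3545,.052),(.5162,-.5037,.052),(.5418,-.2601,.052)]:
    u=proj('wrist',X,P); print(u); cv2.circle(im,tuple(int(round(k)) for k in u),3,(255,0,255),1)
cv2.imwrite('pics/b_wo.png',im)
E
```

```text
(array([ 0.5313, -0.3557,  0.1604]), array([ 0.0003,  0.7438,  0.6684, -0.0002])) 1.7667 [-0.7753  0.3865  1.4978 -0.0004  1.2567 -0.6683]
[320.8008 196.3242]
[321.0683 332.2386]
[320.5231  81.9051]
```

View pics/b_wo.png

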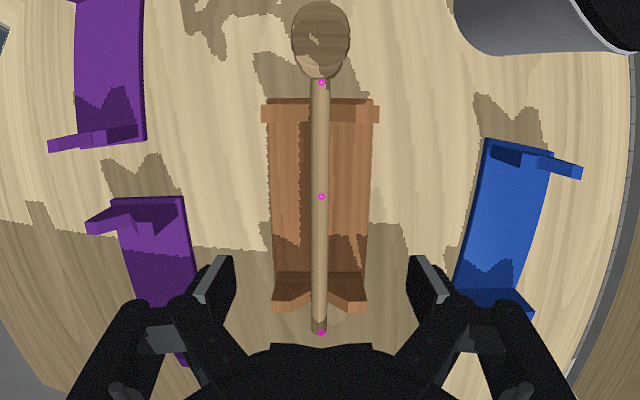

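The wrist view confirms the spoon axis: the predicted points at (321,82), (321,196) and (321,332) fall on the handle. Now I'll grasp it and lift.

```bash
python3 - <<'E'
from h import *
q=quat(np.arctan2(.2436,.0256))
robot.move_gripper(0.6)
robot.move_straight([.5319,-.3545,.0335],q,rate=.12)
print(robot.read_tcp_pos(),robot.read_force())
robot.move_gripper(0.0)
print(robot.read_gripper_width(),robot.read_force(),robot.read_tcp_pos())
robot.move_straight([.5319,-.3545,.30],q,rate=.2)
print(robot.read_gripper_width(),robot.read_force(),robot.read_time_s())
robot.move_straight([.5165,.409,.30],quat(np.radians(88.1)),rate=.35)
P=(robot.read_tcp_pos(),robot.read_tcp_rot());print(P,robot.read_time_s(),robot.read_force())
for n in ('wrist','top','side'): cv2.imwrite(f'pics/c_{n}.png',robot.capture(n)[:,:,::-1])
E
```

```text
[ 0.5325 -0.3551  0.0345] [ 0.7183 -0.9938  0.5712]
0.16948282664733366 [-8.6202  1.8576  8.8241] [ 0.5302 -0.3546  0.0343]
0.16281288181162296 [-0.0238  0.6503 -0.5355] 5.3167
(array([0.5168, 0.408 , 0.3002]), array([ 0.0001,  0.7192,  0.6948, -0.    ])) 7.65 [ 0.1667  0.5392 -1.0331]
```

View pics/c_wrist.png

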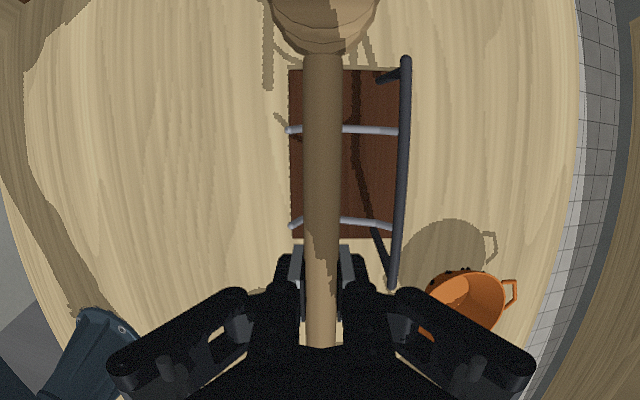

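View pics/c_side.png

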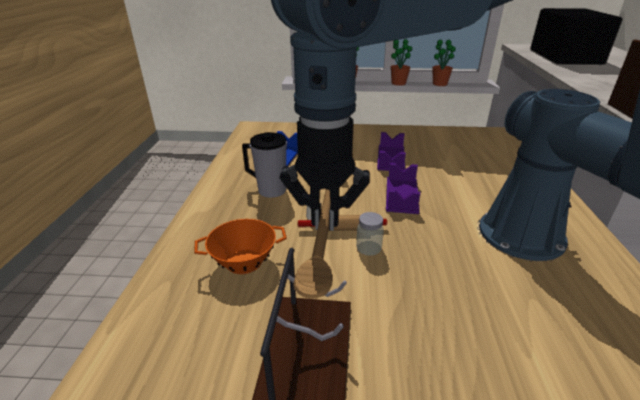

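View pics/c_top.png

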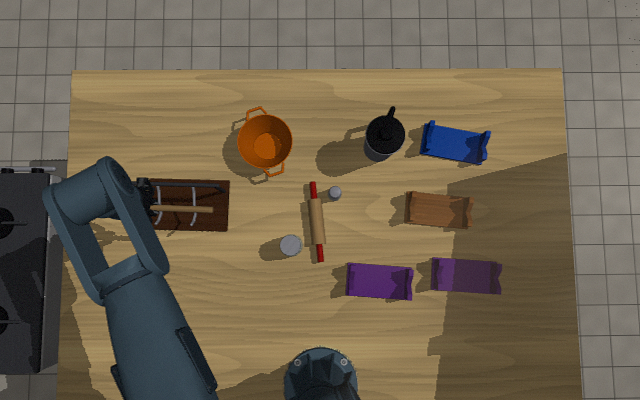

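```bash
python3 - <<'E'
from h import *
c=np.array([.5168,.408,.3187]);d=np.array([np.cos(np.radians(88.1)),np.sin(np.radians(88.1)),0])
for n in('top','side'):
  im=cv2.imread(f'pics/c_{n}.png')
  o=(130,170,110,75) if n=='top' else (260,180,110,130)
  cr=cv2.resize(im[o[1]:o[1]+o[3],o[0]:o[0]+o[2]],None,fx=5,fy=5,interpolation=cv2.INTER_CUBIC) if n=='top' else cv2.resize(im[o[1]:o[1]+o[3],o[0]:o[0]+o[2]],None,fx=4.5,fy=4.5,interpolation=cv2.INTER_CUBIC)
  s=5 if n=='top' else 4.5
  for k in(-.15,0,.095,.162):
    u=proj(n,c+k*d);print(n,k,u);cv2.circle(cr,tuple(int(round(v)) for v in ((u-o[:2]+.5)*s)),4,(255,0,255),1)
  cv2.imwrite(f'pics/c_{n}_cr.png',cr)
E
```

```text
top -0.15 [213.2651 208.7862]
top 0 [151.7904 207.1485]
top 0.095 [112.7654 206.1089]
top 0.162 [ 85.1999 205.3746]
side -0.15 [331.9785 171.484 ]
side 0 [323.8292 218.0405]
side 0.095 [316.5937 259.3771]
side 0.162 [309.9671 297.2346]
```

View pics/c_side_cr.png

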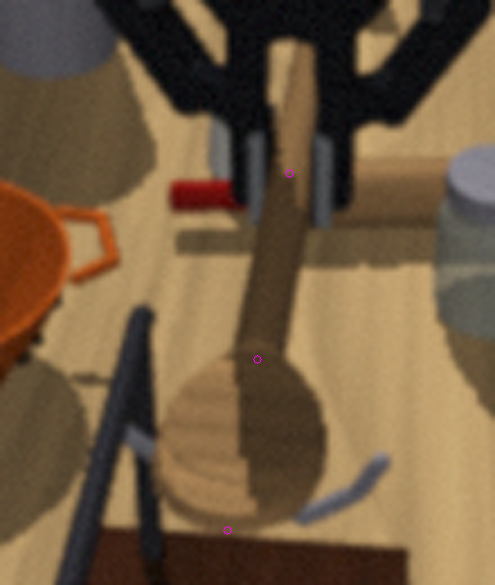

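View pics/c_top_cr.png

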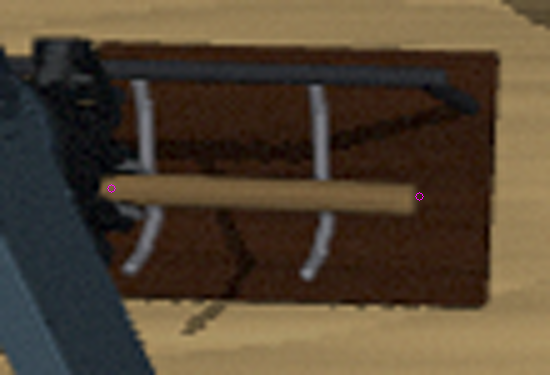

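The spoon is held as predicted: the tail is within 1 mm of (213,209) in the top view, and the bowl lines up in the side view. Now I'll lower it with force guarding.

```bash
python3 - <<'E'
from h import *
q=quat(np.radians(88.1))
robot.move_straight([.5168,.409,.15],q,rate=.2)
print(robot.read_tcp_pos(),robot.read_force())
robot.move_straight([.5168,.409,.112],q,rate=.06)
print(robot.read_tcp_pos(),robot.read_force())
r=robot.move_straight([.5168,.409,.098],q,rate=.02,f_stop=4)
print(r,robot.read_tcp_pos(),robot.read_force(),robot.read_moment(),robot.read_time_s())
for n in ('wrist','top','side'): cv2.imwrite(f'pics/d_{n}.png',robot.capture(n)[:,:,::-1])
im=cv2.imread('pics/d_side.png');cv2.imwrite('pics/d_side_cr.png',cv2.resize(im[240:400,240:370],None,fx=3.7,fy=3.7,interpolation=cv2.INTER_CUBIC))
E
```

```text
[0.5177 0.4094 0.1514] [ 0.3959 -0.8544  0.4258]
[0.5169 0.4091 0.1121] [-0.9373  0.5417 -0.0025]
True [0.517  0.409  0.1019] [-0.1598 -0.4135  4.3049] [-0.0765 -0.0054  0.0555] 10.0167
```

View pics/d_side_cr.png

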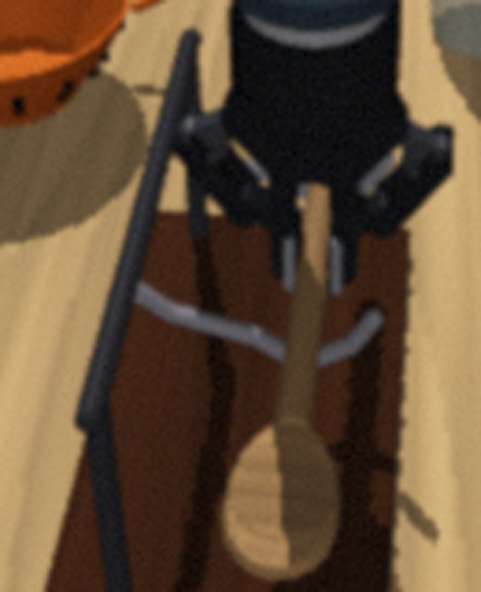

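View pics/d_wrist.png

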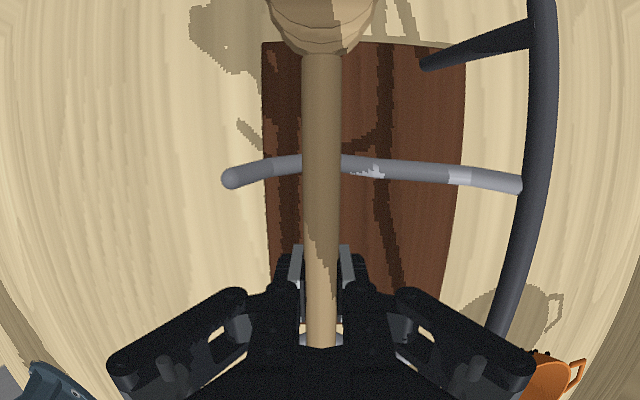

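Contact came at a handle height of 0.1206 m (seat 0.120 m) with almost no sideways force, and the side view shows the handle in the bend at (303,355). I'll press slightly more, release, and check.

```bash
python3 - <<'E'
from h import *
q=quat(np.radians(88.1))
r=robot.move_straight([.5168,.409,.099],q,rate=.02,f_stop=5)
print(r,robot.read_tcp_pos(),robot.read_force(),robot.read_moment())
robot.sleep(.3);print(robot.read_force())
robot.move_gripper(0.6)
print(robot.read_gripper_width(),robot.read_force())
robot.move_straight([.5168,.409,.27],q,rate=.15)
print(robot.read_time_s())
for n in ('wrist','top','side'): cv2.imwrite(f'pics/e_{n}.png',robot.capture(n)[:,:,::-1])
im=cv2.imread('pics/e_side.png');cv2.imwrite('pics/e_side_cr.png',cv2.resize(im[240:400,240:370],None,fx=3.7,fy=3.7,interpolation=cv2.INTER_CUBIC))
d=np.array([np.cos(np.radians(88.1)),np.sin(np.radians(88.1)),0]);c=np.array([.5168,.409,.12])
for k in (-.15,.162): print(proj('top',c+k*d),proj('side',c+k*d))
E
```

```text
True [0.5171 0.409  0.1018] [-2.1574 -1.7589  5.9194] [-0.217   0.2687  0.0408]
[-1.7348 -0.4402  5.6466]
0.5983229053804777 [-0.6432 -0.1982 -0.0322]
12.3917
[228.8548 214.1661] [330.9986 254.4238]
[120.2206 211.2847] [312.6532 395.3722]
```

View pics/e_side_cr.png

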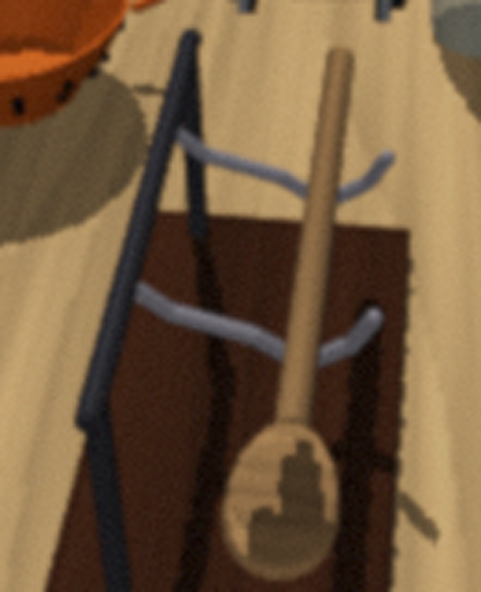

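View pics/e_wrist.png

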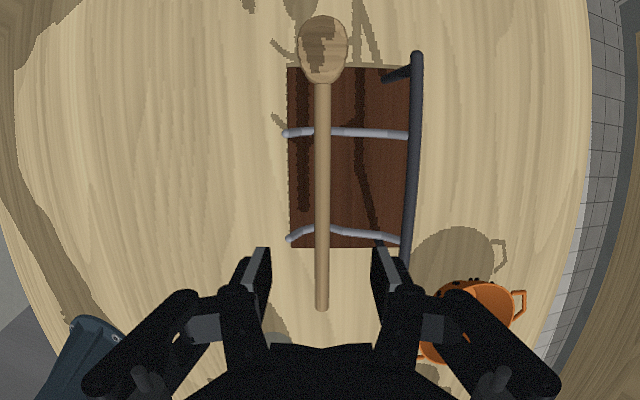

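The spoon lies in both bends (side crop (325,195) and (300,350)), level and centred. Now the pin: I'll hover and measure it from above.

```bash
python3 - <<'E'
from h import *
robot.move_ptp([.4946,.007,.20],quat(np.radians(5.56)))
robot.move_gripper(1.0)
P=(robot.read_tcp_pos(),robot.read_tcp_rot());print(P,robot.read_time_s(),robot.read_qpos())
im=robot.capture('wrist')[:,:,::-1].copy();cv2.imwrite('pics/f_w.png',im)
hs=cv2.cvtColor(im,cv2.COLOR_BGR2HSV)
m=((hs[...,0]<6)|(hs[...,0]>172))&(hs[...,1]>170)&(hs[...,2]>50)
n,l,st,ce=cv2.connectedComponentsWithStats(m.astype(np.uint8))
E=[]
for i in range(1,n):
    if st[i,4]<150: continue
    w=onz('wrist',*ce[i],.026,P); print(st[i],ce[i],w)
    if abs(w[0]-.49)<.2 and abs(w[1])<.1: E.append(w)
E=np.array(E);d=E[0]-E[-1];print(E.mean(0),np.linalg.norm(d),np.degrees(np.arctan2(d[1],d[0])))
for X in [(.6182,.019,.022),(.371,-.005,.022),(.4946,.007,.022)]: cv2.circle(im,tuple(int(round(k)) for k in proj('wrist',X,P)),3,(255,0,255),1)
cv2.imwrite('pics/f_wo.png',im)
E
```

```text
(array([0.4946, 0.0072, 0.2   ]), array([-0.    ,  0.9988,  0.0488, -0.    ])) 14.4917 [-0.2258  0.0311  1.8371 -0.      1.2735  1.2474]
[310  59  19  53 972] [318.9537  85.3611] [0.5922 0.0182 0.026 ]
[311 246  17  37 546] [319.4267 263.544 ] [ 0.3953 -0.0013  0.026 ]
[0.4938 0.0084 0.026 ] 0.19790486642992292 5.651021893977451
```

View pics/f_wo.png

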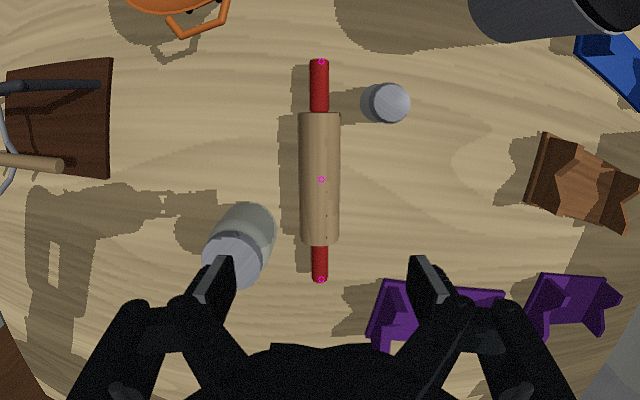

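The pin is where it was measured: centre about (0.494, 0.008), axis 5.6°. I'll grip 4 mm towards the shaker end, to keep the gripper body clear of the jar.

```bash
python3 - <<'E'
from h import *
a=np.radians(5.6);q=quat(a);u=np.array([np.cos(a),np.sin(a),0])
c=np.array([.4943,.0078,0])+.004*u
robot.move_gripper(.8)
robot.move_straight(c+[0,0,.10],q,rate=.15)
r=robot.move_straight(c+[0,0,.0055],q,rate=.07,f_stop=8)
print(r,robot.read_tcp_pos(),robot.read_force())
robot.move_gripper(0.0)
print(robot.read_gripper_width(),robot.read_tcp_pos(),robot.read_force(),robot.read_time_s())
cv2.imwrite('pics/g_w.png',robot.capture('wrist')[:,:,::-1])
E
```

```text
False [0.4987 0.0081 0.006 ] [ 0.2383 -0.8579 -0.8503]
0.49342705898325967 [0.4987 0.0081 0.0061] [-1.7874 -0.3379  6.1586] 17.525
```

View pics/g_w.png

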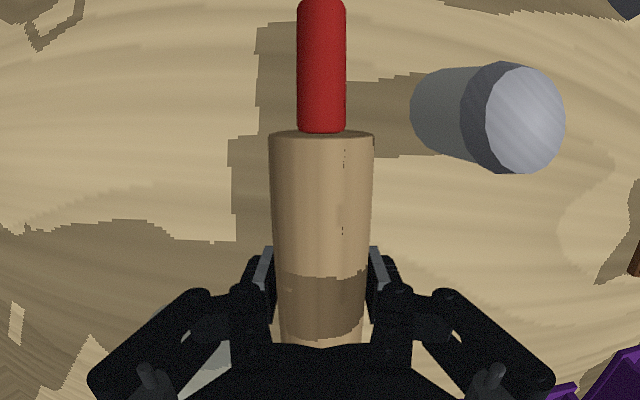

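```bash
python3 - <<'E'
from h import *
a=np.radians(5.6);q=quat(a)
p=np.array(robot.read_tcp_pos());p[2]=.26
robot.move_straight(p,q,rate=.15)
print(robot.read_force(),robot.read_gripper_width())
b=np.radians(84.1);u=np.array([np.cos(b),np.sin(b),0])
robot.move_straight(np.array([.5290,-.372,.26])+.004*u,quat(b),rate=.25)
P=(robot.read_tcp_pos(),robot.read_tcp_rot());print(P,robot.read_force(),robot.read_gripper_width(),robot.read_time_s())
for n in ('wrist','top','side'): cv2.imwrite(f'pics/i_{n}.png',robot.capture(n)[:,:,::-1])
E
```

```text
[ 0.3084  0.2357 -2.2789] 0.4908733112115513
(array([ 0.5294, -0.3674,  0.2598]), array([-0.0002,  0.7426,  0.6698,  0.0001])) [ 0.6127 -0.4698 -2.121 ] 0.492794436567333 21.25
```

View pics/i_wrist.png

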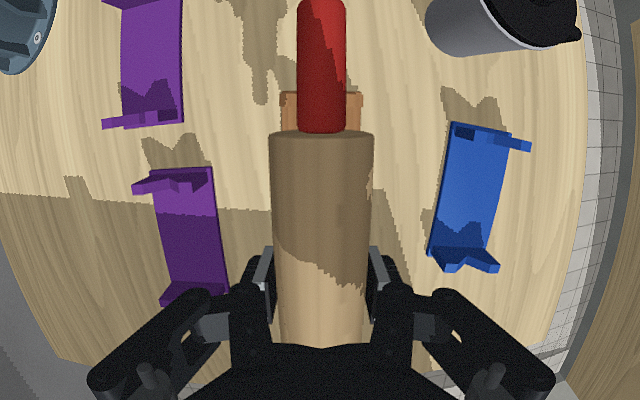

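View pics/i_side.png

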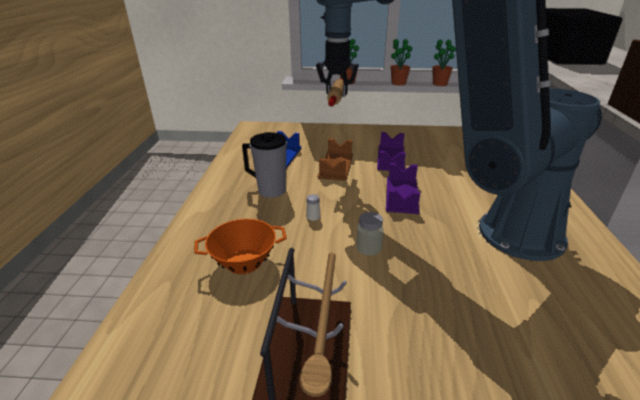

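View pics/i_top.png

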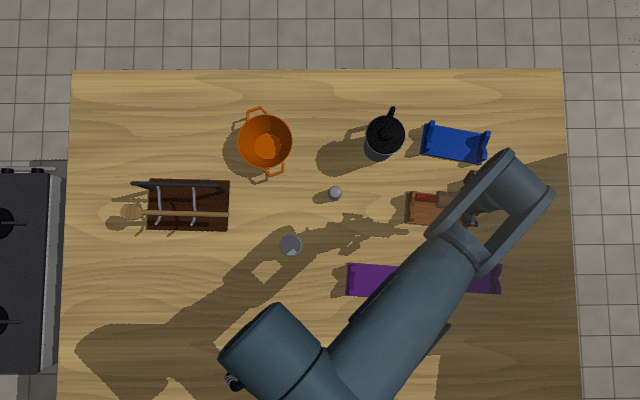

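```bash
python3 - <<'E'
from h import *
P=(np.zeros(3),np.array([1.,0,0,0]))
for X in [(.066,0,-.038),(.066,0,-.026),(.066,.022,-.016),(.121,0,-.006)]: print(X,proj('wrist',X,P))
im=cv2.imread('pics/e_top.png');o=(395,175);s=8
cr=cv2.resize(im[175:240,395:485],None,fx=s,fy=s,interpolation=cv2.INTER_CUBIC)
b=np.radians(84.1);y=np.array([np.cos(b),np.sin(b),0]);x=np.array([y[1],-y[0],0]);c=np.array([.529,-.372,0])
for lx,ly,z in [(sx*.05,sy*.1,.012) for sx in(1,-1) for sy in (1,-1)]+[(sx*.045,sy*k,.068) for sx in(1,-1) for sy in (1,-1) for k in (.08,.094)]+[(0,sy*k,.041) for sy in (1,-1) for k in(.08,.094)]:
    u=proj('top',c+lx*x+ly*y+[0,0,z]);cv2.circle(cr,tuple(int(round(v)) for v in ((u-o+.5)*s)),4,(255,0,255),1)
cv2.imwrite('pics/e_top_cr.png',cr)
E
```

```text
(0.066, 0, -0.038) [319.4412 138.8037]
(0.066, 0, -0.026) [319.5763 135.3559]
(0.066, 0.022, -0.016) [373.2474 133.6077]
(0.121, 0, -0.006) [319.7023   9.3719]
```

View pics/e_top_cr.png

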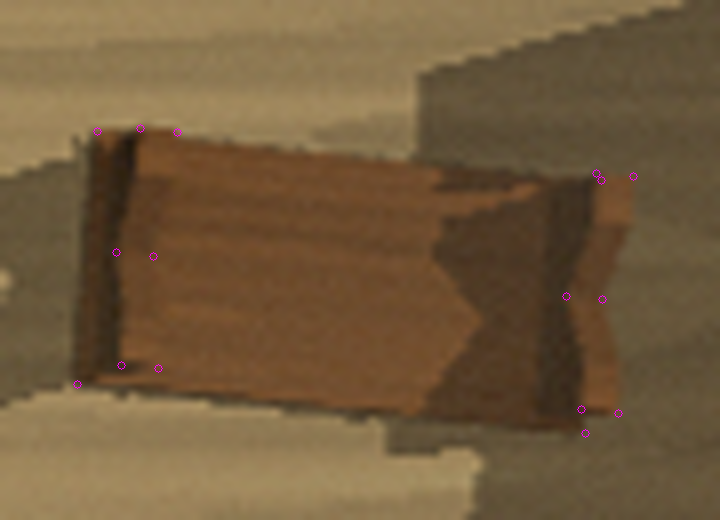

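The projected cradle corners and notches match the empty cradle within about a pixel, and the pin has not slipped (barrel end at row 133 to 136, as predicted). Lowering it now.

```bash
python3 - <<'E'
from h import *
b=np.radians(84.1);u=np.array([np.cos(b),np.sin(b),0]);q=quat(b)
c=np.array([.529,-.372,0])+.0035*u
robot.move_straight(c+[0,0,.09],q,rate=.15)
robot.move_straight(c+[0,0,.052],q,rate=.06,f_stop=12)
print(robot.read_tcp_pos(),robot.read_force(),robot.read_moment())
r=robot.move_straight(c+[0,0,.034],q,rate=.02,f_stop=6)
print(r,robot.read_tcp_pos(),robot.read_force(),robot.read_moment(),robot.read_time_s())
for n in ('wrist','side'): cv2.imwrite(f'pics/j_{n}.png',robot.capture(n)[:,:,::-1])
im=cv2.imread('pics/j_side.png');cv2.imwrite('pics/j_side_cr.png',cv2.resize(im[90:190,280:400],None,fx=5,fy=5,interpolation=cv2.INTER_CUBIC))
E
```

```text
[ 0.5295 -0.3686  0.0521] [ 0.247   0.572  -1.7985] [-0.0539  0.0219  0.0287]
True [ 0.5291 -0.3685  0.0398] [-1.4045  0.2539  5.2975] [ 0.0249  0.1819 -0.2038] 24.1
```

View pics/j_side_cr.png

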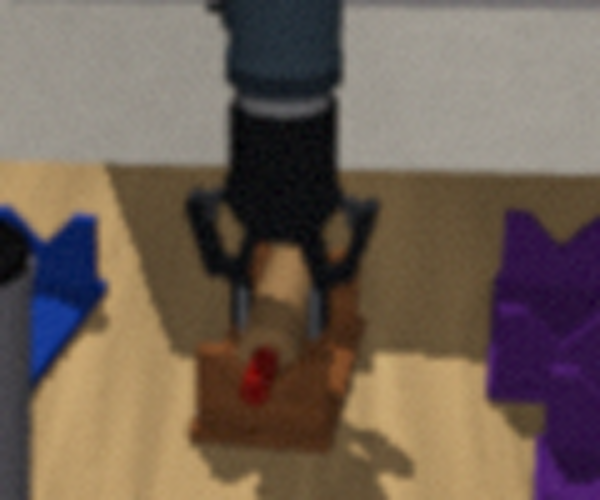

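View pics/j_wrist.png

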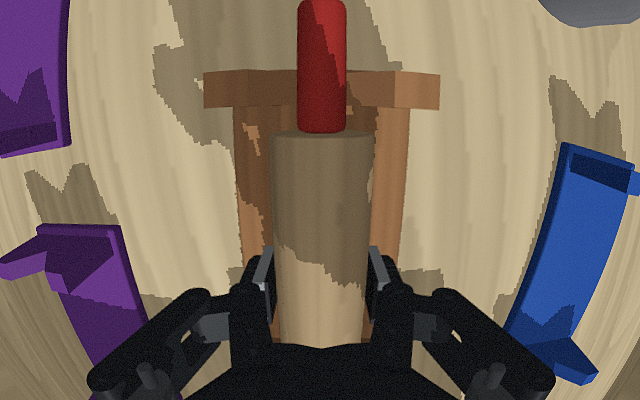

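Contact came at TCP z 0.0398 m (predicted 0.0391 m). The handle sits in the notch and the barrel clears the cheek. I'll seat it a little further, release and retreat.

```bash
python3 - <<'E'
from h import *
b=np.radians(84.1);u=np.array([np.cos(b),np.sin(b),0]);q=quat(b)
c=np.array([.529,-.372,0])+.0035*u
r=robot.move_straight(c+[0,0,.035],q,rate=.02,f_stop=6)
print(r,robot.read_tcp_pos(),robot.read_force(),robot.read_moment())
robot.sleep(.3);print(robot.read_force())
robot.move_gripper(0.85)
print(robot.read_gripper_width(),robot.read_force())
robot.move_straight(c+[0,0,.20],q,rate=.12)
P=(robot.read_tcp_pos(),robot.read_tcp_rot());print(robot.read_time_s(),P)
im=robot.capture('wrist')[:,:,::-1].copy()
for k in(-.125,-.07,0,.07,.125): cv2.circle(im,tuple(int(round(v)) for v in proj('wrist',np.array([.529,-.372,.055])+k*u,P)),3,(255,0,255),1)
cv2.imwrite('pics/k_w.png',im)
robot.move_ptp([.35,-.45,.30],q)
for n in ('top','side'): cv2.imwrite(f'pics/k_{n}.png',robot.capture(n)[:,:,::-1])
im=cv2.imread('pics/k_side.png');cv2.imwrite('pics/k_side_cr.png',cv2.resize(im[110:210,280:400],None,fx=5,fy=5,interpolation=cv2.INTER_CUBIC))
print(robot.read_time_s())
E
```

```text
True [ 0.5291 -0.3685  0.0398] [-0.8935  1.1427  6.6566] [ 0.2322  0.337  -0.2695]
[-2.5138  2.062   7.1155]
0.8481442963107937 [ 0.1329 -0.1415  0.1469]
26.6 (array([ 0.5289, -0.3681,  0.1989]), array([-0.0009,  0.7426,  0.6698, -0.    ]))
27.6333
```

View pics/k_w.png

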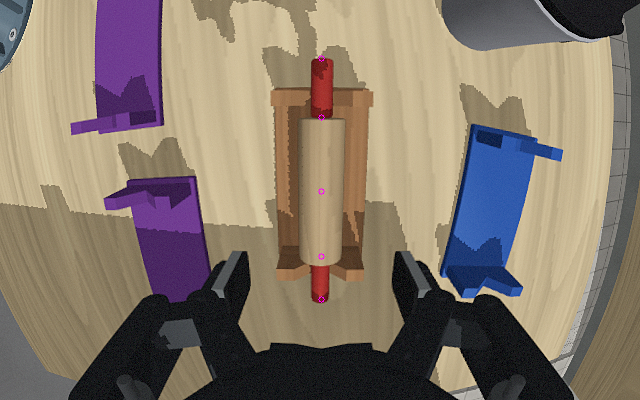

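View pics/k_side_cr.png

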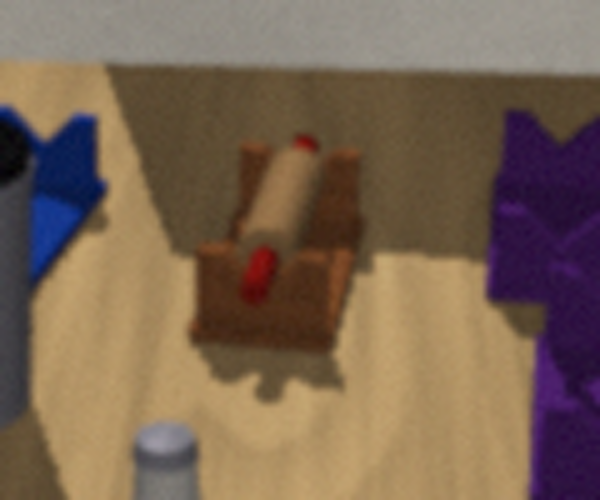

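View pics/k_top.png

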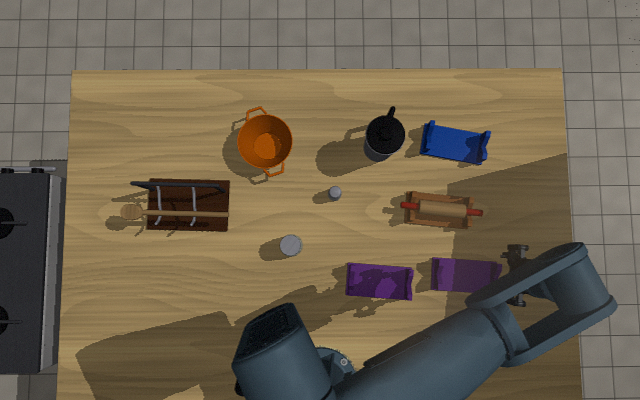

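View pics/k_side.png

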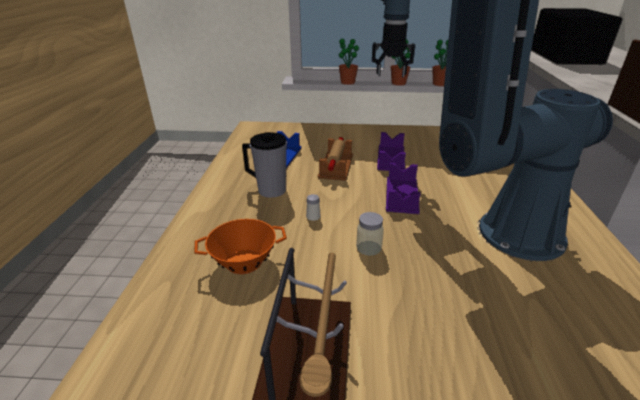

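All is in place: the pin is level in both notches, and the spoon is still in both bends. In the top view the jar (290,245), shaker (335,193), jug (384,137) and colander (265,140) are where they started. Handing in.

```bash
python3 - <<'E'
from h import *
a=cv2.imread('pics/a_top.png').astype(int);b=cv2.imread('pics/k_top.png').astype(int)
d=np.abs(a-b).max(2)
for n,(x,y,r) in dict(jar=(290,245,11),shaker=(335,193,7),jug=(384,137,22),col=(265,142,30)).items(): print(n,np.percentile(d[y-r:y+r,x-r:x+r],[50,95,99]))
print(robot.read_force(),robot.read_time_s()); robot.close_job()
E
```

```text
jar [2. 5. 7.]
shaker [3.   6.   7.05]
jug [ 5. 13. 17.]
col [ 3. 11. 15.]
[0.9503 0.2903 0.1023] 27.6333
the job is handed in; nothing more can be done
```

I laid the spoon across both hooks of the rail, then laid the rolling pin in the wooden cradle, and handed the job in at about 27.6 s of the 72 s allowed. `close_job` reports no verdict.

- **Spoon:** I lowered it onto the hooks until I felt about 4 to 6 N of contact, with the handle axis at 120.6 mm (seat 120 mm), and only then let go. The pictures afterwards show it level, centred between the hooks and settled in both bends.
- **Rolling pin:** I lowered it the same way. Contact came within 1 mm of the predicted height, at about 5 to 7 N, before I let go. A handle rests in each notch, and the barrel sits between the cheeks within a few mm of the middle.
- **Jar, shaker, jug and colander:** the first and last top pictures differ only by noise around all four, so none was shifted. At the end the gripper was clear of everything, with no more than about 1 N on the force reading.

No check failed or disagreed. I did not measure the exact gap between the barrel ends and the cheeks after letting go, only judged it from the pictures.

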